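# Clear the fixture bed and hold the manifold against the sprung stop

### The job

Pick up the scraper block and with it (not with the fingers or the manifold) sweep the three steel offcuts off the fixture bed into the chip pan at the bed's right side (seen from the robot), then stand the scraper back on the bench, clear of the fixture and its pan. Then set the manifold block flat on the bed, square to the sprung stop and in the middle of it, and press its end against the stop with a steady push of about 12 N, so that the stop's pointers stand over the black bands (stop pushed in about 12 mm, never to its end), and finish while still holding it pressed like that so that a colleague can bolt it down. Leave the other things on the bench alone.

Things in the scene. Friction and masses are not known exactly. Their poses are not given: they have to be found in the camera images.
- fixture: assembly fixture fixed to the bench: flat steel bed, top 24 mm above the bench. Origin at bench level under the middle of the free bed; x points along the bed to the sprung stop (roughly away from the robot), y to the left, z up. Free bed: x -80 to +60 mm, y -85 to +85 mm. At x 60 to 124 mm grey cheeks (y 53 to 64 mm on both sides) and a back wall, 70 mm above the bench; black band on each cheek's top
- pan (a point): centre of the chip pan's floor, 3 mm above the bench: an open shallow aluminium tray fixed against the bed's right edge, at fixture x = 0, y = -135 mm; 160 mm along x, 100 mm along y (fixture y -85 to -185 mm), rim 16 mm above the bench, 8 mm lower than the bed's top
- stop (a joint): travel of the sprung stop in m along the fixture's x: 0 when not pressed, 0.025 at its end. Its spring pushes back with 1000 N/m (1 N per mm) without preload, so 0.012 means 12 N. Its two pointers stand over the middle of the black bands at 0.012, over their ends at 0.007 and 0.017. It springs back when the push is let go
- stop_face (a point): the sprung stop's flat upright aluminium plate, 100 mm wide (y), 10 mm thick, top 41 mm above the bed; moves with joint stop. Point at the bottom middle of its front face (which looks to the fixture's -x), at bed height, fixture y = 0; axes parallel to the fixture's. Unpressed, the face is at fixture x = +60 mm
- manifold: loose aluminium valve block, 70 mm long (x), 44 mm wide (y), 55 mm tall, with three brass ports on top (6 mm more) and foot flanges on both sides (70 mm over both in y, 46 mm long, 10 mm high). Origin at the centre of its underside. Either flat end (x = +-35 mm) may face the stop. 0.4 to 0.65 kg. Grip it across the 44 mm, above the flanges. Starts on the bench left or right of the fixture
- scraper: loose scraper block standing on its sole: sole 110 mm long (x), 30 mm wide (y), 16 mm high, both long sides faced with steel; above it a wooden grip rib 80 mm long (x), 22 mm thick (y), up to 58 mm. Origin at the centre of its underside. 0.18 kg. It sweeps along its y, a long side leading. Starts on the bench, across the fixture from the manifold
- offcut1: loose offcut of dark steel bar, 18 x 14 x 8 mm, lying flat on the bed at the start; origin at the centre of its underside
- offcut2: loose offcut of dark steel bar, 18 x 14 x 8 mm, lying flat on the bed at the start; origin at the centre of its underside
- offcut3: loose offcut of dark steel bar, 18 x 14 x 8 mm, lying flat on the bed at the start; origin at the centre of its underside
- coupling: bystander, to be left alone: stepped round steel coupling, 34 mm across, 42 mm tall, standing at the far left of the bench; origin at the centre of its underside
- elbow: bystander, to be left alone: small brass elbow fitting, a 26 mm cube with a 20 mm steel stub to one side and one upwards, about 43 mm tall, at the far right; origin at the centre of its underside
- angle: bystander, to be left alone: bent steel angle bracket, foot 90 x 40 x 5 mm, upright leg 60 mm tall, at the far right; origin at the centre of its underside
- tee: bystander, to be left alone: tee fitting lying on its side, 60 mm steel tube of 26 mm diameter with a short brass branch, at the left; origin at the centre of its underside
- nut: bystander, to be left alone: big dark steel nut, 38 mm across, 16 mm tall, lying flat in front, near the robot; origin at the centre of its underside
- driver: bystander, to be left alone: screwdriver lying across the bench beyond the fixture; origin at the centre of its underside

How it is judged:
On the way, in this order (a step that is already met when the one before it is completed fails the run):
1. with the scraper held, all three offcuts are in the chip pan (z of each of offcut1, offcut2, offcut3 in the frame of fixture below 0.018 m and y of offcut1 in the frame of fixture between -0.185 and -0.085 m and x of offcut1 in the frame of fixture between -0.08 and 0.08 m and y of offcut2 in the frame of fixture between -0.185 and -0.085 m and x of offcut2 in the frame of fixture between -0.08 and 0.08 m and y of offcut3 in the frame of fixture between -0.185 and -0.085 m and x of offcut3 in the frame of fixture between -0.08 and 0.08 m and contact force between the fingers and scraper above 1 N), for 0.1 s.
2. the scraper stands on the bench, let go, clear of the fixture (height (world z) of scraper below 0.008 m and angle between scraper's own z axis and vertical below 0.15 rad and contact force between scraper and fixture below 0.1 N and contact force between scraper and the arm below 0.1 N and linear speed of scraper below 0.02 m/s), for 0.2 s.
3. the manifold is held flat on the bed against the stop within the force band (value of joint stop between 0.007 and 0.017 m and contact force between manifold and stop between 5 and 22 N and contact force between the fingers and manifold above 1.5 N and contact force between scraper and manifold below 0.1 N and z of manifold in the frame of fixture between 0.021 and 0.028 m and angle between manifold's own z axis and vertical below 0.06 rad and y of manifold in the frame of fixture between -0.012 and 0.012 m and angle between the x axis of manifold and the x axis of stop_face, either way round below 0.08 rad and x of manifold in the frame of stop_face between -0.039 and -0.031 m and linear speed of manifold below 0.01 m/s), for 0.5 s.
At the end, for the whole second after the job is handed in: Fingers keep the manifold on the stop: stop in 7 to 17 mm, contact 5 to 22 N; manifold at rest, on the bed within 4 mm, upright to 0.06 rad, within 12 mm of the middle, square to 0.08 rad, end on the stop within 4 mm; offcuts in the pan; scraper standing on the bench, untouched, off the fixture (all of step 2 and all of step 3 and z of each of offcut1, offcut2, offcut3 in the frame of fixture below 0.018 m and y of offcut1 in the frame of fixture between -0.185 and -0.085 m and x of offcut1 in the frame of fixture between -0.08 and 0.08 m and y of offcut2 in the frame of fixture between -0.185 and -0.085 m and x of offcut2 in the frame of fixture between -0.08 and 0.08 m and y of offcut3 in the frame of fixture between -0.185 and -0.085 m and x of offcut3 in the frame of fixture between -0.08 and 0.08 m); the arm keeps its last pose, push and grip.
It fails at once if the sprung stop is driven to the end of its travel (value of joint stop above 0.0235 m).
It fails at once if an offcut is pushed with the fingers or the manifold instead of the scraper (contact force between any of the fingers, manifold and offcut1 above 0.4 N or contact force between any of the fingers, manifold and offcut2 above 0.4 N or contact force between any of the fingers, manifold and offcut3 above 0.4 N).
It fails at once if another thing on the bench is shifted by more than 30 mm (distance of any of coupling, elbow, angle, tee, nut, driver from where it was at the start of the episode above 0.03 m).
It also fails if it takes over 67 s, if anything falls off the work surface, if the arm or the gripper's body presses on something with over 40 N, if the wrist force passes 120 N, or if a joint passes its speed limit or range.

### The arm

A 7-joint arm with a two-finger parallel gripper is mounted at the origin on the work surface. World frame = base frame: x ahead of the robot, y to its left, z up, the work surface at z = 0. Lengths are in m, angles in rad, forces in N, time in s.
With the tool pointing down it reaches from about 0.35 to 0.9 m from the base axis. Payload 8.1 kg.
Tool frame: the origin (TCP) lies at the very end of the fingers, on their centre line; the grasp point (between the pads) lies 19 mm behind it (arm.hold_point_z is the distance from the TCP to the grasp point, in m); x points along the fingers, y is the direction in which the jaws open and shut, and the axes are right-handed (so a half turn about x gives the same grasp; the last joint's range is limited). The gripper opens to 85 mm and grips with 20 to 120 N. Pads are 22 mm wide; open, the fingers measure 114 mm over their backs; the gripper's body (76 mm by 85 mm) begins 54 mm behind the grasp point. The pads swing forward as they close: fully open they stand 13 mm farther back than shut.
Start: joints at [-1.393, 0.434, 0.025, 1.573, -0.012, 1.134, -0.075], TCP at [0.173, 0.601, 0.231] pointing down, gripper open.
Joint ranges: [-2.62, 2.62], [-0.44, 2.09], [-1.27, 1.32], [0.08, 2.57], [-1.32, 4.46], [0.12, 2], [-2.74, 2.74]. Speed limits (rad/s): [2.22, 2.22, 3.01, 3.01, 3.14, 3.14, 3.14].

### API

Orientations are given as [roll, pitch, yaw] about the fixed x, y, z axes, in that order (R = Rz(yaw) Ry(pitch) Rx(roll)).
In Python, from bench import arm, release, grasp, ik, viewer, sign_off, status gives the robot as it stands. Calls block until the motion is done:
- arm.goto(position, orientation): joint-space move of the TCP to a pose.
- arm.move_linear(position, rot=None, velocity=0.15): straight line of the TCP; rot=None keeps the orientation; velocity is the mean speed in m/s.
- arm.goto_joints(angles): joint-space move.
- release() and grasp(): open the fingers fully, or close them until they stop; the grip force is fixed at half the most.
- arm.dwell(seconds).
- ik(position, orientation): joint angles nearest the present ones, or None.
- viewer.read_camera(name): name is "side" or "top" or "wrist"; returns a dict with "frame" (384x512x3 uint8, red, green, blue), "range_z" (384x512 float32, m along the optical axis (not along the pixel's ray), 0 where there is no reading), "mtx" (3x3 intrinsics, pixels), "position" and "rotation" of the camera in the world. Camera axes: x right, y down, z forward; pixel columns grow to the right and rows downward; lengths in m; the calibration is good to about 2 mm. A picture is of the moment at which its call begins.
A pose or a line that the arm cannot do raises arm.IKError and nothing moves.
- sign_off(): hands the job in, once; it reports no verdict.
Readings, each from a call of its own:
- status.current_time_s(): time.
- status.current_qpos(): joint angles.
- status.current_qvel(): joint speeds.
- status.current_tau(): joint torques, N m.
- status.current_ee_pos(): TCP position.
- status.current_orientation(): TCP orientation.
- status.current_contact_force(): force on the tool from outside, world axes, zero at the start.
- status.current_wrist_torque(): the same for the moment, N m.
- status.current_gripper_width(): finger opening in m.
Only numpy, scipy, OpenCV 4.12 (cv2) and the standard library are available. Lean on these libraries where they do the work, as an engineer would, in place of code of your own. Each camera call takes 0.05 s, during which the arm holds its last target.

## Working session

There is one attempt and no reset: what is moved stays moved. The work goes in short steps, each a Python script; the robot and the scene stay as the last script left them, time stands still between calls to the robot, and variables do not carry over. Pictures are saved under pics/ and viewed, and the job is handed in when it is done.

```bash
ls; mkdir -p pics
python3 - <<'E'
from bench import arm, viewer, status
import cv2,numpy as np
print(status.current_time_s(),status.current_ee_pos(),status.current_orientation(),arm.hold_point_z)
for n in ["side","top","wrist"]:
    d=viewer.read_camera(n); cv2.imwrite(f"pics/{n}0.png",d["frame"][:,:,::-1]); np.savez(f"pics/{n}0.npz",**d)
    print(n,d["position"],d["rotation"],d["mtx"])
E
```

```text
pics
0.0 [0.17308067 0.60001029 0.23049562] [-1.48744413  1.56915192 -1.76826967] 0.0187
side [ 0.39925478 -0.59083712  0.79383465] [-2.45176967e+00  7.73356560e-04 -2.67351785e-01] [[397.70795376   0.         253.68048047]
 [  0.         397.70795376 200.23569446]
 [  0.           0.           1.        ]]
top [0.3676128  0.02699446 1.26337202] [-2.99721113 -0.02800169 -1.55115626] [[491.09700695   0.         260.81181948]
 [  0.         491.09700695 189.67577787]
 [  0.           0.           1.        ]]
wrist [0.09145738 0.62382791 0.37375989] [2.80653557e+00 1.15459460e-03 1.28912136e+00] [[317.08570025   0.         255.70636656]
 [  0.         317.08570025 196.09326426]
 [  0.           0.           1.        ]]
```

View pics/top0.png

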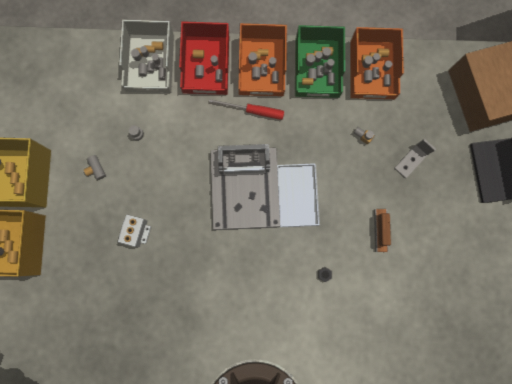

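View pics/side0.png

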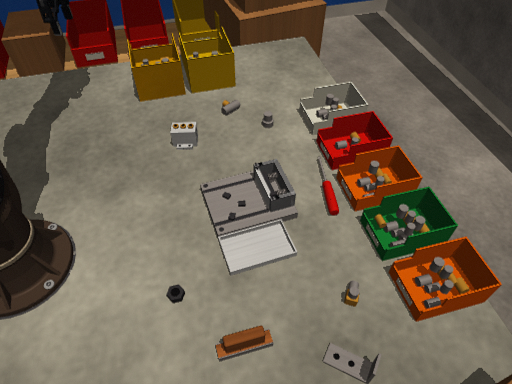

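The top view shows the manifold at about (131,232), scraper at (382,230), fixture bed around (245,195) with the offcuts at about (238,207), (252,196) and (264,209), and the pan at (297,195). The side view agrees. Next I'll measure.

```bash
cat > h.py <<'E'
import numpy as np,cv2
from scipy.spatial.transform import Rotation as Ro
def Rm(r):
    return Ro.from_euler('xyz',r).as_matrix()
def ray(d,u,v):
    return Rm(d["rotation"])@np.array([(u-d["mtx"][0,2])/d["mtx"][0,0],(v-d["mtx"][1,2])/d["mtx"][1,1],1.])
def onz(d,u,v,z):
    r=ray(d,u,v);p=np.array(d["position"]);return p+r*(z-p[2])/r[2]
def cloud(d):
    Z=d["range_z"];v,u=np.mgrid[:384,:512];K=d["mtx"]
    P=np.stack([(u-K[0,2])/K[0,0]*Z,(v-K[1,2])/K[1,1]*Z,Z],-1)@Rm(d["rotation"]).T+np.array(d["position"])
    P[Z<=0]=np.nan
    return P
E
python3 - <<'E'
from h import *
for n in ["top","side"]:
    d=dict(np.load(f"pics/{n}0.npz"));P=cloud(d)
    if n=="top":
        for (u,v) in [(100,280),(245,225),(240,190),(297,195),(382,230),(131,225),(340,250),(200,150)]: print(u,v,P[v,u].round(4))
    else:
        for (u,v) in [(242,185),(255,245),(150,250),(243,335),(184,126)]: print(u,v,P[v,u].round(4))
d=dict(np.load("pics/top0.npz"));f=d["frame"][:,:,::-1]
c=f[135:240,200:330];cv2.imwrite("pics/c1.png",cv2.resize(c,None,fx=6,fy=5.7,interpolation=cv2.INTER_CUBIC)[:600])
a=cv2.resize(f[205:260,105:160],None,fx=7,fy=7,interpolation=cv2.INTER_CUBIC);b=cv2.resize(f[202:257,355:410],None,fx=7,fy=7,interpolation=cv2.INTER_CUBIC)
cv2.imwrite("pics/c2.png",np.hstack([a,b]))
E
```

```text
100 280 [0.3134 0.3943 0.0004]
245 225 [0.4575 0.0339 0.0241]
240 190 [0.5467 0.0489 0.0218]
297 195 [ 0.5404 -0.0993 -0.0007]
382 230 [ 0.4502 -0.3051  0.0558]
131 225 [0.4494 0.3127 0.0524]
340 250 [ 0.4005 -0.2117 -0.0031]
200 150 [ 0.6542  0.1572 -0.0038]
242 185 [0.5509 0.0799 0.0233]
255 245 [ 0.5377 -0.0949  0.004 ]
150 250 [ 0.2972 -0.041   0.0005]
243 335 [ 0.4533 -0.3156  0.0577]
184 126 [0.4406 0.3095 0.0588]
```

View pics/c1.png

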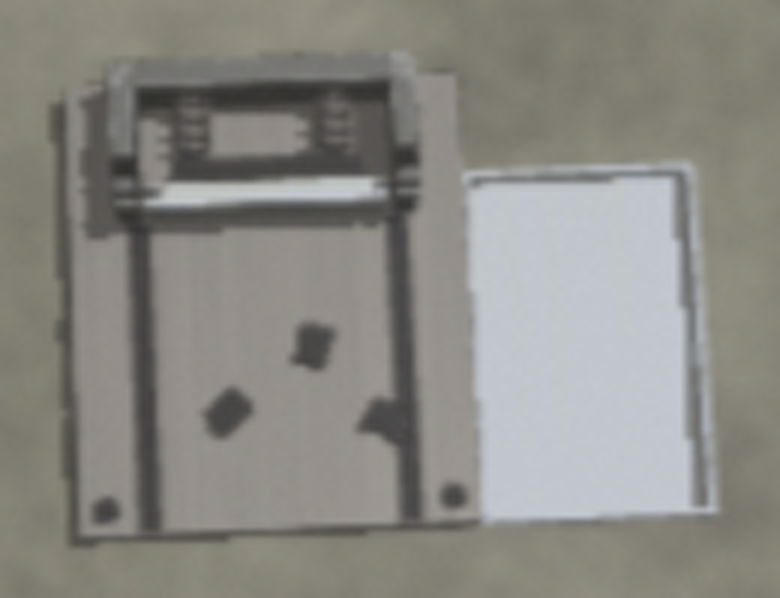

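View pics/c2.png

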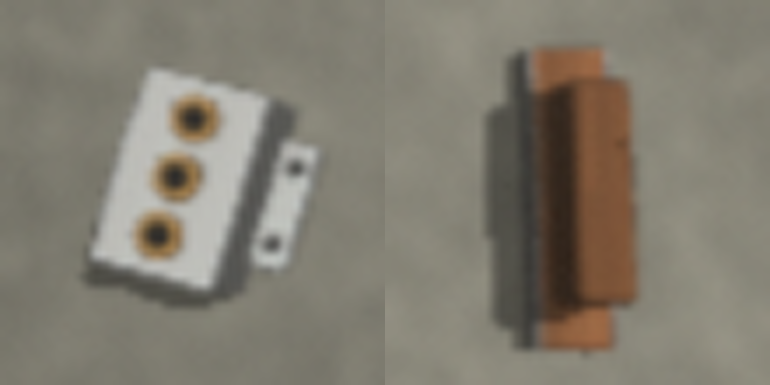

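The crops show the fixture turned only slightly. The bed's front corners are at full-image (213.0,228.9) and (280.3,226.6). There are three offcuts on the bed, the right one next to the black groove. The manifold is turned about -15°, and the scraper lies nearly along world x.

Run:
```python
from h import *
T=dict(np.load("pics/top0.npz"));S=dict(np.load("pics/side0.npz"))
cp=lambda x,y:(200+(x+.5)/6-.5,135+(y+.5)/5.7-.5)
pts={}
for n,xy,z in [("FL",(78,535),.024),("FR",(482,522),.024),("BR",(458,75),.024),("panFR",(717,513),.016),("panBR",(692,163),.016),("panBL",(467,172),.016),("cheekL_fl",(112,215),.07),("stopFaceL",(135,212),.065),("stopFaceR",(392,203),.065),("wallBL",(112,62),.07),("wallBR",(413,55),.07),
  ("o1",(228,412),.032),("o2",(316,344),.032),("o3",(385,417),.032)]:
    p=onz(T,*cp(*xy),z);pts[n]=p;print(n,p.round(4))
e=pts["FL"]-pts["FR"];yaw=np.arctan2(-e[0],e[1]);print("yaw front",yaw,np.linalg.norm(e))
e=pts["BR"]-pts["FR"];print("yaw right",np.arctan2(e[1],e[0]),np.linalg.norm(e))
e=pts["panBR"]-pts["panFR"];print("yaw pan",np.arctan2(e[1],e[0]),np.linalg.norm(e))
e=pts["wallBL"]-pts["wallBR"];print("yaw wall",np.arctan2(-e[0],e[1]),np.linalg.norm(e))
# objects by height from depth
for nm,d in (("top",T),("side",S)):
  P=cloud(d)
  for o,(x,y),zt,lo in [("manifold",(.44,.31),.055,.045),("scraper",(.45,-.31),.058,.045)]:
    m=((abs(P[...,0]-x)<.09)&(abs(P[...,1]-y)<.09)&(P[...,2]>lo))
    v,u=np.nonzero(m)
    xy=np.array([onz(d,a,b,zt)[:2] for a,b in zip(u,v)]).astype(np.float32)
    r=cv2.minAreaRect(xy*1000);print(nm,o,len(u),r, np.nanmedian(P[m],0).round(4))
# offcuts: dark blobs on bed, both views
for nm,d in (("top",T),("side",S)):
  g=cv2.cvtColor(d["frame"],cv2.COLOR_RGB2GRAY)
  P=cloud(d);c=(pts["FL"]+pts["FR"])/2
  m=((P[...,0]>c[0]-.0)&(P[...,0]<c[0]+.125)&(abs(P[...,1]-c[1])<.085)&(g<85)).astype(np.uint8)
  n,l,s,ce=cv2.connectedComponentsWithStats(m)
  for i in range(1,n):
    if s[i,4]>8: print(nm,s[i],ce[i].round(1),onz(d,*ce[i],.030).round(4))
```

```text
FL [0.4471 0.1152 0.024 ]
FR [ 0.4565 -0.0543  0.024 ]
BR [ 0.659  -0.0411  0.024 ]
panFR [ 0.4633 -0.1547  0.016 ]
panBR [ 0.6225 -0.1435  0.016 ]
panBL [ 0.6159 -0.0461  0.016 ]
cheekL_fl [0.5825 0.1027 0.07  ]
stopFaceL [0.585  0.0936 0.065 ]
stopFaceR [ 0.5916 -0.0124  0.065 ]
wallBL [0.6502 0.1049 0.07  ]
wallBR [ 0.6566 -0.0197  0.07  ]
o1 [0.5022 0.0537 0.032 ]
o2 [0.5334 0.0174 0.032 ]
o3 [ 0.5015 -0.0123  0.032 ]
yaw front 0.055399445122868936 0.1697588427958718
yaw right 0.06510417207019223 0.20289607609505794
yaw pan 0.07056358078673217 0.15963047238693925
yaw wall 0.051433578221514134 0.1247347717633556
top manifold 540 ((437.2726135253906, 312.93017578125), (46.57367706298828, 69.70329284667969), 77.22313690185547) [0.4367 0.3125 0.0554]
top scraper 310 ((452.8748474121094, -311.4158020019531), (78.95091247558594, 24.936147689819336), 1.2812645435333252) [ 0.4528 -0.3119  0.057 ]
side manifold 313 ((435.767822265625, 305.4646911621094), (54.68918228149414, 70.3788070678711), 78.95838165283203) [0.4375 0.3035 0.0544]
side scraper 556 ((453.30242919921875, -319.4277648925781), (78.96295166015625, 25.759309768676758), 1.420184850692749) [ 0.4526 -0.3194  0.0576]
top [222 178   4  49 118] [223.7 201.5] [0.5154 0.089  0.03  ]
top [261 180   9  46 143] [266.5 204.2] [ 0.511  -0.0191  0.03  ]
top [250 193   5   6  26] [251.7 195.3] [0.5326 0.0188 0.03  ]
top [235 204   6   7  28] [237.5 207. ] [0.5021 0.0539 0.03  ]
side [204 179  47  14 136] [226.6 185.4] [0.5112 0.0832 0.03  ]
side [203 184   5   4  14] [205.  185.3] [0.4577 0.0983 0.03  ]
side [222 192   9   8  47] [226.2 195.3] [0.5028 0.0508 0.03  ]
side [238 200   8   7  45] [241.2 203.5] [0.5328 0.0153 0.03  ]
side [210 210  53  28 242] [232.7 219. ] [ 0.5013 -0.0257  0.03  ]
side [230 222  36  11  37] [247.1 226.8] [ 0.5288 -0.0572  0.03  ]
side [219 227   5   5  16] [220.9 228.9] [ 0.4677 -0.0468  0.03  ]
```

Fixture yaw is about 0.06 and its origin about (0.532,0.035). The bed front (170 mm), pan (160 mm) and wall measurements agree with each other to 2 mm. I'll move above the scraper and refine with the wrist camera.

Run:
```python
from bench import arm, viewer, status
from h import *
for y in (0.02,):
    arm.goto([0.45,-0.315,0.17],[0,np.pi/2,y])
print(status.current_time_s(),status.current_ee_pos(),status.current_qpos().__repr__(),status.current_contact_force())
d=viewer.read_camera("wrist"); cv2.imwrite("pics/w1.png",d["frame"][:,:,::-1]); np.savez("pics/w1.npz",**d);print(d["position"],d["rotation"])
P=cloud(d);m=(P[...,2]>.047)&(P[...,2]<.07)&(abs(P[...,0]-.45)<.08)&(abs(P[...,1]+.315)<.05)
v,u=np.nonzero(m);xy=np.array([onz(d,a,b,.058)[:2] for a,b in zip(u,v)]).astype(np.float32)
print(len(u),cv2.minAreaRect(xy*1000))
```

```text
3.4917 [ 0.450493  -0.3144127  0.1699143] array([-0.19884337,  0.54825921,  1.05225899,  1.89100268, -0.55597138,
        1.03142585,  2.68359044]) [-0.3691098  -0.06030932  0.6905057 ]
[ 0.36548099 -0.31615034  0.31306196] [ 2.80664216e+00 -2.90652280e-04  1.59112034e+00]
2267 ((452.9728088378906, -315.1476745605469), (79.88151550292969, 21.709169387817383), 0.9288541674613953)
```

View pics/w1.png

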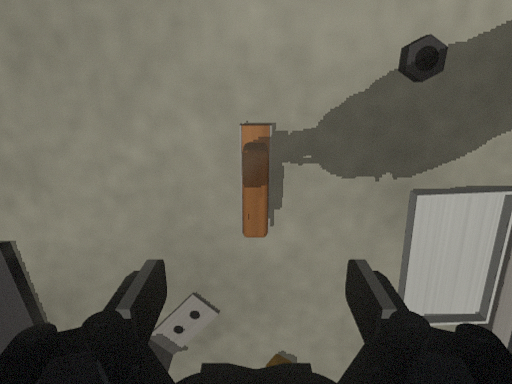

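The wrist view shows the scraper between the fingers, with its rib at (255,185). It measures 79.9×21.7 mm, which matches the given size. q7 is near its limit, so I'll check the half-turn alternative.

Run:
```python
from bench import ik
import numpy as np
th=.06;o=np.array([.532,.0353]);R=np.array([[np.cos(th),-np.sin(th)],[np.sin(th),np.cos(th)]])
F=lambda x,y:o+R@np.array([x,y])
for nm,p,y in [("scr",(.453,-.315,.03),.016),("b0",(*F(-.016,.062),.055),th),("b1",(*F(-.016,-.1),.055),th),("man",(.437,.312,.04),-.22),("manbed",(*F(0,0),.06),th)]:
  for k in (0,np.pi):
    q=ik(list(p),[0,np.pi/2,y+k]);print(nm,k,None if q is None else np.round(q,2))
```

```text
scr 0 [ 0.11  0.63  0.58  1.99 -0.54  0.68  2.61]
scr 3.141592653589793 [-0.19  0.89  1.14  2.01 -1.02  0.98 -0.07]
b0 0 [-0.92  0.67  0.94  2.06 -0.77  0.81  2.12]
b0 3.141592653589793 [-1.07  0.93  1.32  2.07 -1.06  1.09 -0.73]
b1 0 [-0.6   0.67  0.92  2.05 -0.75  0.8   2.41]
b1 3.141592653589793 [-0.76  0.93  1.31  2.06 -1.06  1.09 -0.42]
man 0 [-1.4   0.79  1.05  2.04 -0.92  0.89  1.53]
man 3.141592653589793 [-1.43  0.85  1.14  2.04 -0.99  0.96 -1.54]
manbed 0 [-0.79  0.68  0.93  2.03 -0.75  0.83  2.21]
manbed 3.141592653589793 [-0.94  0.93  1.31  2.04 -1.05  1.1  -0.63]
```

Run:
```python
from bench import arm, viewer, status, grasp
from h import *
arm.move_linear([0.453,-0.315,0.10],velocity=.2)
arm.move_linear([0.453,-0.315,0.027],velocity=.15)
print(status.current_time_s(),status.current_ee_pos(),status.current_qpos().round(3))
grasp()
print(status.current_time_s(),status.current_gripper_width(),status.current_contact_force())
arm.move_linear([0.453,-0.315,0.12],velocity=.2)
print(status.current_time_s(),status.current_ee_pos(),status.current_contact_force())
d=viewer.read_camera("wrist"); cv2.imwrite("pics/w2.png",d["frame"][:,:,::-1])
```

```text
4.675 [ 0.45354904 -0.3157544   0.02812652] [ 0.038  0.666  0.69   1.991 -0.645  0.713  2.721]
5.275 0.020865507917004904 [-0.48745728  0.70742     6.83744218]
5.8917 [ 0.45277513 -0.3142321   0.11918486] [ 0.23521036  0.61327005 -1.92002719]
```

View pics/w2.png

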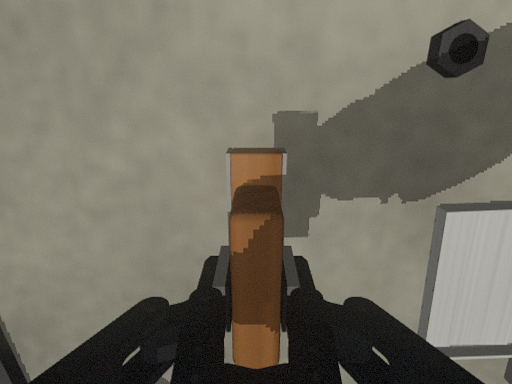

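The scraper is held squarely: the rib sits between the pads at (257,290) and the sole is level. Now I'll carry it over the bed, lower it left of the offcuts and sweep.

```bash
cat >> h.py <<'E'
th=.06;o=np.array([.532,.0353]);RF=np.array([[np.cos(th),-np.sin(th)],[np.sin(th),np.cos(th)]])
F=lambda x,y:list(o+RF@np.array([x,y]))
def toF(p): return RF.T@(np.array(p)[:2]-o)
OR=[0,np.pi/2,th]
E
python3 - <<'E'
from bench import arm, viewer, status
from h import *
arm.goto(F(-.016,.064)+[.13],OR)
print(status.current_time_s(),status.current_ee_pos(),status.current_orientation())
arm.move_linear(F(-.016,.064)+[.066],velocity=.2)
p=status.current_ee_pos();print(p,toF(p),status.current_contact_force())
d=viewer.read_camera("side"); cv2.imwrite("pics/s3.png",cv2.resize(d["frame"][100:300,130:400,::-1],None,fx=2.9,fy=2.9,interpolation=cv2.INTER_CUBIC))
E
```

```text
7.4833 [0.5124375  0.09672547 0.13006362] [-1.17191677  1.57006863 -1.11393925]
[0.5124146  0.09694551 0.06632721] [-0.01585365  0.062709  ] [ 0.98991101 -0.5262495  -1.92898216]
```

View pics/s3.png

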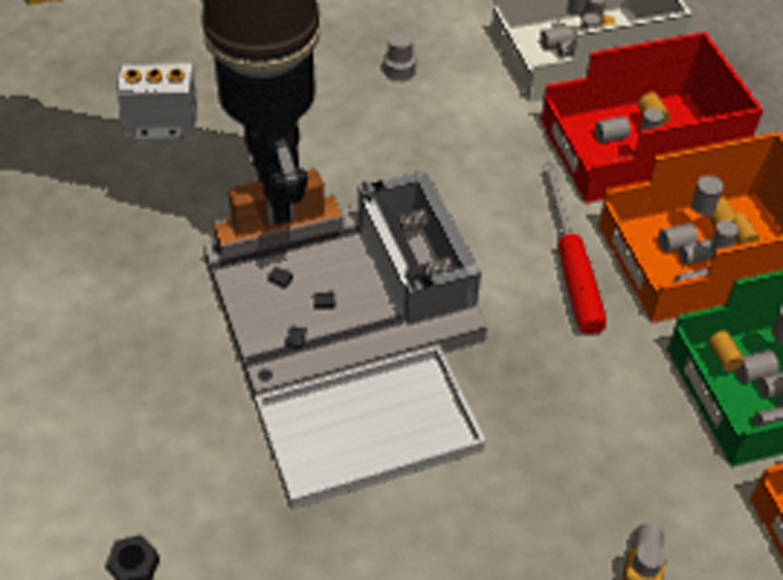

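The scraper hovers over the left part of the bed. The offcuts at (280,277), (323,300) and (297,336) are all on its pan side. Lowering and sweeping.

Run:
```python
from bench import arm, viewer, status
from h import *
arm.move_linear(F(-.016,.063)+[.0535],velocity=.06)
p=status.current_ee_pos();print(p,status.current_contact_force())
arm.move_linear(F(-.016,-.06)+[.0535],velocity=.08)
print(status.current_time_s(),status.current_ee_pos(),status.current_contact_force())
arm.move_linear(F(-.016,-.108)+[.0535],velocity=.06)
print(status.current_time_s(),status.current_ee_pos(),status.current_contact_force())
d=viewer.read_camera("side"); cv2.imwrite("pics/s4.png",cv2.resize(d["frame"][100:300,130:400,::-1],None,fx=2.9,fy=2.9,interpolation=cv2.INTER_CUBIC))
```

```text
[0.51211482 0.09722988 0.0534731 ] [-0.2916769   0.37408988 -2.81736138]
10.05 [ 0.51958075 -0.02506404  0.05341433] [-0.31102748 -0.07837717 -1.9383887 ]
11.0 [ 0.52248209 -0.07304447  0.05341467] [-0.70043712  0.74169335 -1.14235451]
```

View pics/s4.png

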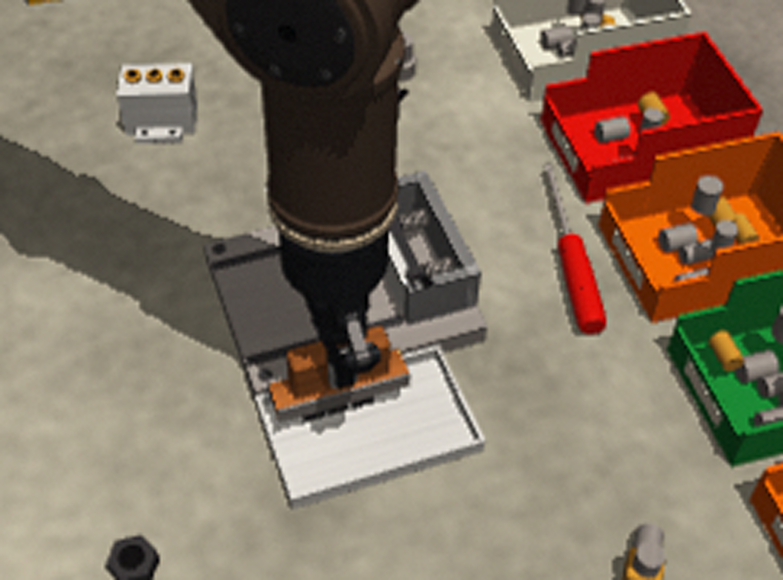

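Dark bits show just in front of the scraper's lower edge, around (330,412). I'll lift with the scraper still held and check that they lie in the pan.

Run:
```python
from bench import arm, viewer, status
from h import *
arm.move_linear(F(-.016,-.115)+[.0535],velocity=.06)
arm.move_linear(F(-.016,-.115)+[.10],velocity=.25)
arm.move_linear(F(-.02,-.03)+[.16],velocity=.25)
print(status.current_time_s())
d=viewer.read_camera("side"); cv2.imwrite("pics/s5.png",cv2.resize(d["frame"][100:300,130:400,::-1],None,fx=2.9,fy=2.9,interpolation=cv2.INTER_CUBIC))
np.savez("pics/s5.npz",**d)
d=viewer.read_camera("top"); cv2.imwrite("pics/t5.png",cv2.resize(d["frame"][120:250,190:340,::-1],None,fx=4,fy=4,interpolation=cv2.INTER_CUBIC))
```

```text
12.2167
```

View pics/s5.png

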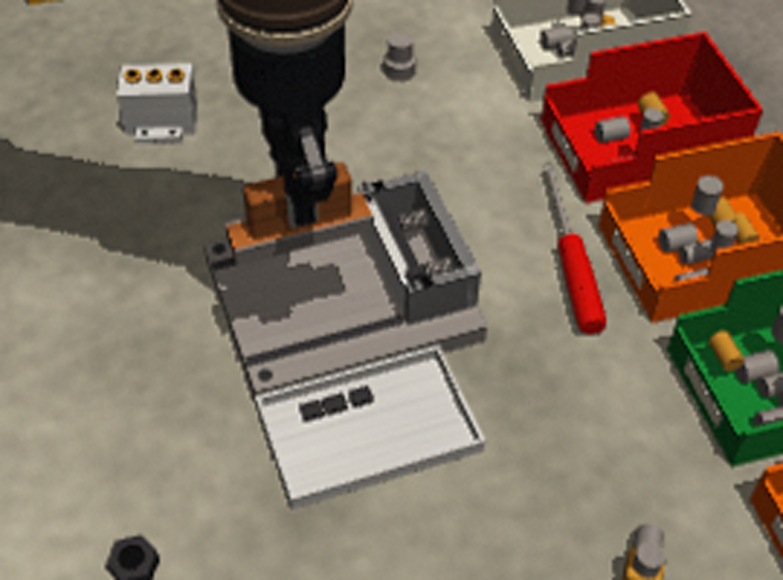

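View pics/t5.png

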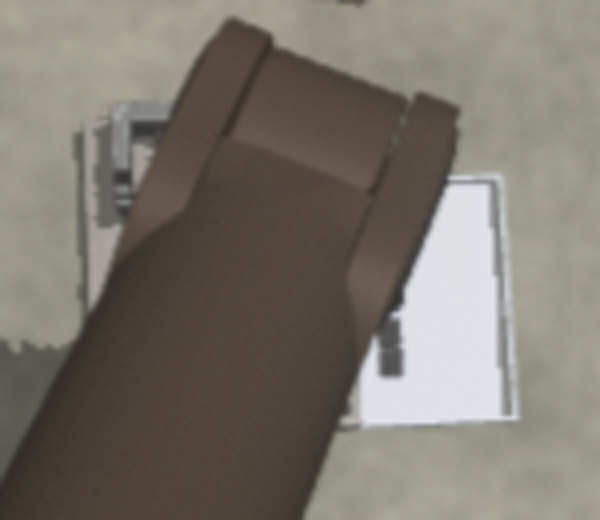

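All three offcuts lie flat in the pan at (312,410), (335,403) and (361,396) of the crop. Now I'll stand the scraper back on the bench, right of the pan.

Run:
```python
from bench import arm, viewer, status, release, ik
from h import *
for y in (-.3,0,.3):
    q=ik([.45,-.27,.03],[0,np.pi/2,y]);print(y,None if q is None else np.round(q,2))
Y=.2
arm.goto([.45,-.27,.13],[0,np.pi/2,Y])
print(status.current_qpos().round(2))
arm.move_linear([.45,-.27,.045],velocity=.2)
arm.move_linear([.45,-.27,.0285],velocity=.04)
print(status.current_time_s(),status.current_ee_pos(),status.current_contact_force())
release()
print(status.current_time_s(),status.current_contact_force(),status.current_gripper_width(),status.current_qpos().round(2))
arm.move_linear([.45,-.27,.13],velocity=.25)
d=viewer.read_camera("side"); cv2.imwrite("pics/s6.png",cv2.resize(d["frame"][180:384,130:400,::-1],None,fx=2.9,fy=2.9,interpolation=cv2.INTER_CUBIC))
d=viewer.read_camera("wrist"); cv2.imwrite("pics/w6.png",d["frame"][:,:,::-1])
```

```text
-0.3 [-0.09  0.65  0.76  2.06 -0.71  0.71  2.41]
0 [-0.05  0.63  0.7   2.06 -0.65  0.68  2.65]
0.3 [ 0.15  0.56  0.39  2.04 -0.37  0.61  2.67]
[-0.14  0.48  0.8   1.98 -0.45  0.87  2.68]
14.5417 [ 0.44985029 -0.27006795  0.02843102] [ 0.10472309  0.05515618 -0.76672993]
15.1833 [ 0.37155971 -0.48081547 -0.0633424 ] 0.08508377692279688 [ 0.05  0.59  0.55  2.05 -0.52  0.63  2.72]
```

View pics/s6.png

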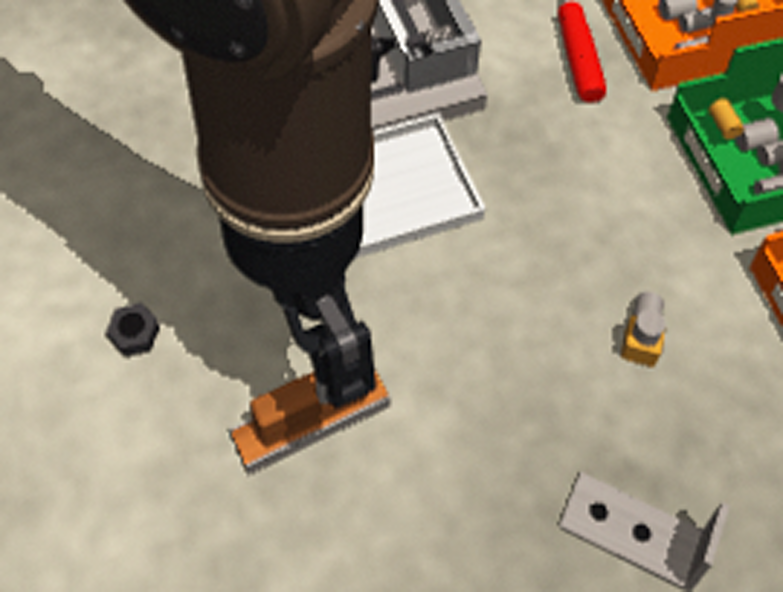

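The scraper stands upright on the bench, clear of the pan, with the fingers open above it. Next I'll take a wrist look at the fixture on the way, then go over the manifold.

Run:
```python
from bench import arm, viewer, status
from h import *
arm.goto(F(-.03,0)+[.24],OR)
d=viewer.read_camera("wrist"); cv2.imwrite("pics/w7.png",d["frame"][:,:,::-1]);np.savez("pics/w7.npz",**d)
arm.goto([.437,.312,.17],[0,np.pi/2,-.22])
print(status.current_time_s(),status.current_qpos().round(2))
d=viewer.read_camera("wrist"); cv2.imwrite("pics/w8.png",d["frame"][:,:,::-1]);np.savez("pics/w8.npz",**d)
P=cloud(d);m=(P[...,2]>.047)&(P[...,2]<.07)&(abs(P[...,0]-.437)<.08)&(abs(P[...,1]-.312)<.06)
v,u=np.nonzero(m);xy=np.array([onz(d,a,b,.055)[:2] for a,b in zip(u,v)]).astype(np.float32)
print(len(u),cv2.minAreaRect(xy*1000))
d=viewer.read_camera("side"); cv2.imwrite("pics/s8.png",d["frame"][:,:,::-1])
```

```text
18.2667 [-1.29  0.43  0.78  1.91 -0.37  0.95  1.02]
4046 ((437.4820556640625, 313.7694091796875), (43.58018493652344, 71.42279815673828), 75.94640350341797)
```

View pics/w7.png

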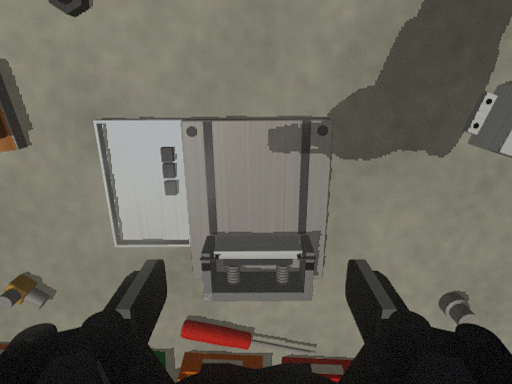

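View pics/w8.png

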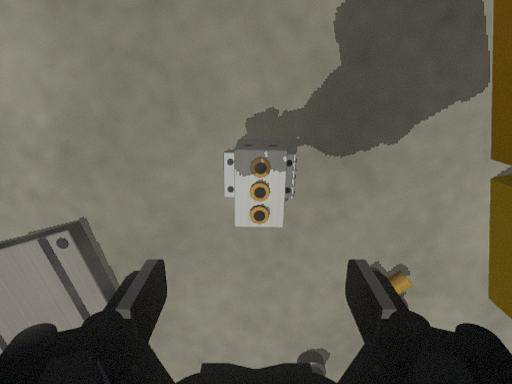

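View pics/s8.png

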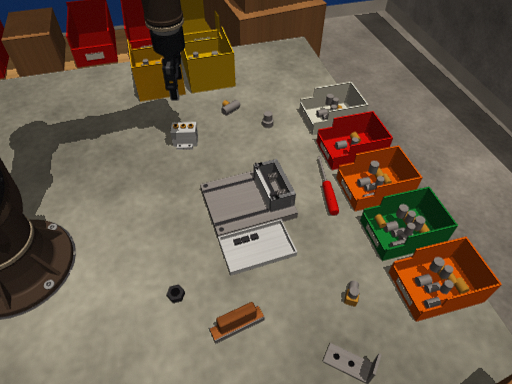

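The manifold is at (0.4375, 0.3135), yaw -0.245, and its top measures 43.6×71.4 mm, which is right. The other views show the offcuts flat in the pan at (168,155), (170,170), (171,187) and the scraper standing. I'll recheck the fixture from w7 and pick the manifold.

Run:
```python
from bench import arm, viewer, status, grasp
from h import *
d=dict(np.load("pics/w7.npz"))
for n,px,z in [("FR",(183,120),.024),("FL",(332,121),.024),("panFR",(95,121),.016),("panBR",(114,246),.016),("wallBR",(204,300),.07),("wallBL",(313,299),.07),("faceR",(215,251),.065),("faceL",(301,251),.065)]:
    p=onz(d,*px,z);print(n,p.round(4),(toF(p)*1000).round(1))
arm.move_linear([.4375,.3135,.10],rot=[0,np.pi/2,-.245],velocity=.2)
arm.move_linear([.4375,.3135,.020],velocity=.12)
print(status.current_time_s(),status.current_ee_pos(),status.current_contact_force())
grasp()
print(status.current_time_s(),status.current_gripper_width(),status.current_ee_pos(),status.current_contact_force())
arm.move_linear([.4375,.3135,.10],velocity=.2)
print(status.current_time_s(),status.current_ee_pos(),status.current_contact_force())
d=viewer.read_camera("wrist"); cv2.imwrite("pics/w9.png",d["frame"][:,:,::-1]);np.savez("pics/w9.npz",**d)
```

```text
FR [ 0.4572 -0.051   0.024 ] [-79.8 -81.6]
FL [0.4487 0.1136 0.024 ] [-78.4  83.2]
panFR [ 0.465  -0.1522  0.016 ] [ -78.1 -183.2]
panBR [ 0.6233 -0.1448  0.016 ] [  80.3 -185.2]
wallBR [ 0.6585 -0.0198  0.07  ] [122.9 -62.6]
wallBL [0.6496 0.1083 0.07  ] [121.7  65.8]
faceR [ 0.5954 -0.0084  0.065 ] [ 60.7 -47.5]
faceL [0.5898 0.0885 0.065 ] [60.9 49.6]
19.6833 [0.43807298 0.31371424 0.02068807] [ 0.31127871  0.70510574 -0.1374068 ]
20.15 0.0433486280791104 [0.43780375 0.31389622 0.02064427] [-1.17358786  1.00971969  5.84609028]
20.7 [0.43672637 0.31361552 0.09934416] [-1.258368   -0.22572652 -4.31413093]
```

View pics/w9.png

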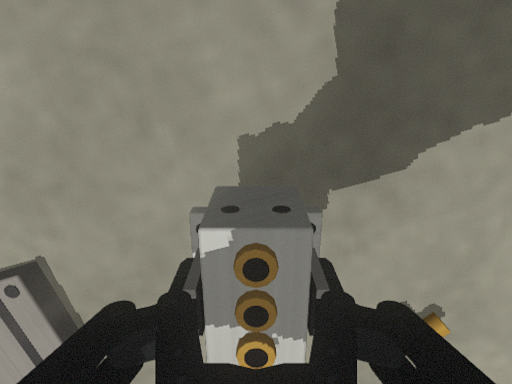

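The fixture frame is confirmed to about 1 mm, and the manifold is gripped squarely by its 44 mm with the ports centred at column 256. Moving over the bed and lowering.

Run:
```python
from bench import arm, viewer, status
from h import *
arm.move_linear([.4375,.3135,.13],velocity=.2)
arm.goto(F(-.008,.001)+[.13],OR)
print(status.current_time_s(),status.current_ee_pos(),status.current_contact_force())
arm.move_linear(F(-.008,.001)+[.056],velocity=.2)
arm.dwell(.1); print(status.current_contact_force())
for z in (.050,.047,.0455,.0445):
    arm.move_linear(F(-.008,.001)+[z],velocity=.03)
    print(z,status.current_time_s(),status.current_ee_pos(),status.current_contact_force())
    if status.current_contact_force()[2]>-1.5: break
d=viewer.read_camera("side"); cv2.imwrite("pics/s10.png",cv2.resize(d["frame"][120:280,160:340,::-1],None,fx=3.7,fy=3.7,interpolation=cv2.INTER_CUBIC))
d=viewer.read_camera("wrist"); cv2.imwrite("pics/w10.png",d["frame"][:,:,::-1])
```

```text
22.1667 [0.52358305 0.037363   0.129361  ] [-0.33727155 -0.7387844  -4.76347002]
[-0.16459714 -0.361542   -3.27731196]
0.05 23.1333 [0.52395971 0.03586836 0.05012251] [-1.10646515 -0.61656899 -3.64376207]
0.047 23.3833 [0.52379698 0.03574701 0.04683092] [ 0.45500565  0.57764665 -3.71707179]
0.0455 23.6333 [0.5239167  0.03580102 0.04541604] [-0.78224243  0.06387854 -3.8101997 ]
0.0445 23.8833 [0.52408943 0.03576767 0.04466086] [-1.16088971 -0.50269298 -0.59985766]
```

View pics/s10.png

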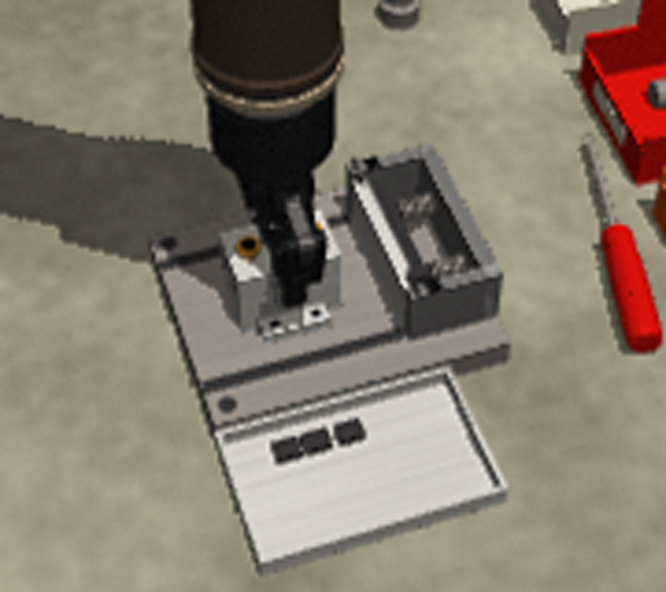

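View pics/w10.png

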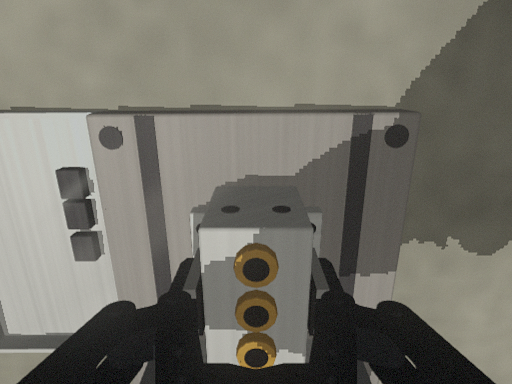

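The manifold is down on the bed: the vertical load went from -3.8 to -0.6 N. It is square, and centred between the grooves (columns ~150 and 357, manifold at 257). Now I'll press it on in small steps, watching the force.

```bash
cat >> h.py <<'E'
def force(status,arm,n=8):
    a=[]
    for _ in range(n):
        a.append(status.current_contact_force());arm.dwell(.03)
    f=np.mean(a,0);return np.r_[RF.T@f[:2],f[2]]
E
python3 - <<'E'
from bench import arm, viewer, status
from h import *
print(force(status,arm).round(2))
for x in (.012,.020,.024,.027,.030,.032):
    arm.move_linear(F(x,.001)+[.0446],velocity=.04)
    f=force(status,arm);p=status.current_ee_pos();print(x,status.current_time_s(),(toF(p)*1000).round(2),p[2].round(4),f.round(2))
    if -f[0]>9: break
E
```

```text
[-1.31 -0.38  1.9 ]
0.012 25.1667 [12.46  1.06] 0.0447 [ 0.9  -0.23  1.7 ]
0.02 25.7833 [14.99  1.  ] 0.0448 [-20.04   1.13  28.85]
```

It was blocked early, at x=15 mm, with 29 N upward. I'll look before moving further.

Run:
```python
from bench import arm, viewer, status
from h import *
print(status.current_qpos().round(3),status.current_wrist_torque(),status.current_contact_force())
d=viewer.read_camera("side"); cv2.imwrite("pics/s11.png",cv2.resize(d["frame"][120:280,160:340,::-1],None,fx=3.7,fy=3.7,interpolation=cv2.INTER_CUBIC));np.savez("pics/s11.npz",**d)
d=viewer.read_camera("wrist"); cv2.imwrite("pics/w11.png",d["frame"][:,:,::-1])
```

```text
[-0.566  0.602  0.575  1.978 -0.494  0.712  1.944] [-0.18050551  4.00100847 -0.08795514] [-19.82348302   0.14907164  28.63782004]
```

View pics/s11.png

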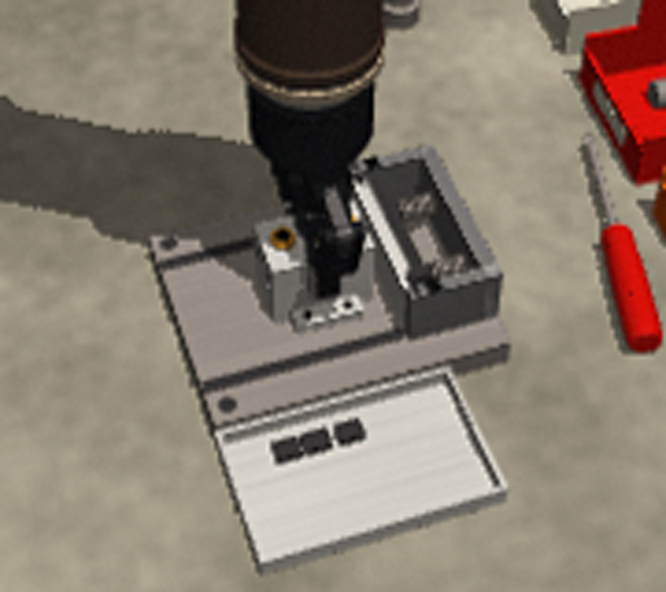

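View pics/w11.png

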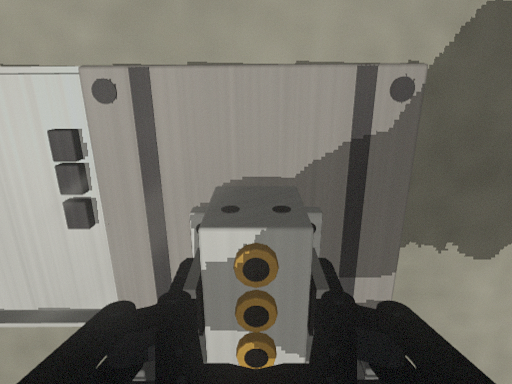

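The manifold is still about 10 mm short of the stop, with nothing visible in between. It looks like the front edge bit into the bed by friction, since it was sliding with bed load. I'll back off, unload it, approach with about 1 mm of clearance, and set it down again at the end.

Run:
```python
from bench import arm, viewer, status
from h import *
def rep(t):
    f=force(status,arm,5);p=status.current_ee_pos();print(t,status.current_time_s(),(toF(p)*1000).round(2),p[2].round(4),f.round(2));return f
arm.move_linear(F(.012,.001)+[.0446],velocity=.04);rep("back")
arm.move_linear(F(.012,.001)+[.0462],velocity=.04);rep("up")
print(status.current_orientation())
for x in (.016,.020,.023):
    arm.move_linear(F(x,.001)+[.0462],velocity=.03)
    f=rep(x)
    if -f[0]>6 or f[2]>3: break
```

```text
back 26.4 [11.19  0.92] 0.0446 [-5.21 -0.3   9.02]
up 26.8167 [11.87  1.07] 0.0459 [-0.03 -0.55 -3.96]
[-2.77030183  1.57026208 -2.7101034 ]
0.016 27.2667 [15.96  1.  ] 0.0462 [-0.12 -0.02 -4.33]
0.02 27.7167 [19.94  0.96] 0.0462 [ 0.1  -0.23 -3.98]
0.023 28.1333 [22.92  0.97] 0.0462 [-0.03 -0.04 -3.85]
```

It was friction: with clearance it moves freely. Pressing on in steps.

Run:
```python
from bench import arm, viewer, status
from h import *
def rep(t):
    f=force(status,arm,5);p=status.current_ee_pos();print(t,status.current_time_s(),(toF(p)*1000).round(2),p[2].round(4),f.round(2));return f
x=.023
for i in range(14):
    x+=.002
    arm.move_linear(F(x,.001)+[.0462],velocity=.03)
    f=rep(x)
    if -f[0]>9.5 or f[2]>5: break
d=viewer.read_camera("side"); cv2.imwrite("pics/s12.png",cv2.resize(d["frame"][150:250,220:320,::-1],None,fx=6,fy=6,interpolation=cv2.INTER_CUBIC));np.savez("pics/s12.npz",**d)
```

```text
0.025 28.55 [24.92  1.01] 0.0462 [-0.07  0.23 -4.11]
0.027000000000000003 28.9667 [26.7   1.01] 0.0461 [-2.38  0.14 -3.52]
0.029000000000000005 29.3833 [28.62  1.02] 0.0461 [-4.68 -0.14 -3.49]
0.031000000000000007 29.8 [30.31  1.  ] 0.0461 [-5.48  0.26 -1.96]
0.03300000000000001 30.2167 [31.89  1.05] 0.046 [-7.26  0.01 -0.79]
0.03500000000000001 30.6333 [33.47  1.05] 0.046 [-8.53 -0.27  0.43]
0.03700000000000001 31.05 [35.03  1.03] 0.0459 [-10.41   0.2    1.99]
```

View pics/s12.png

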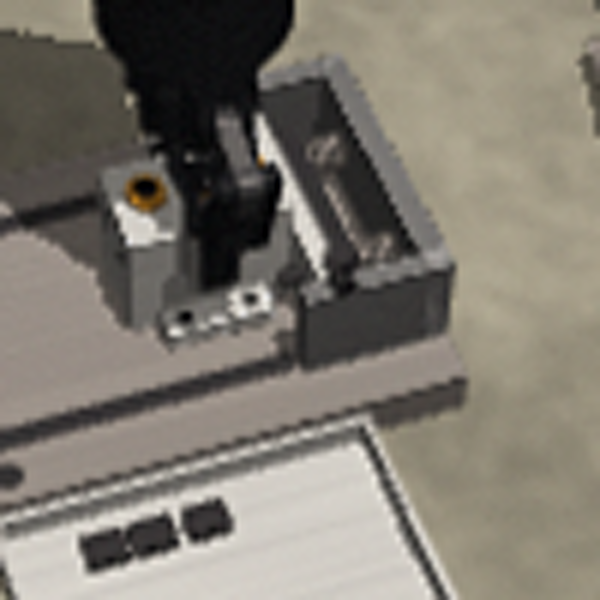

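Force 10.4 N at about 10.2 mm of stop travel, which agrees with 1 N/mm. The bed has started to carry load, so I'll check the manifold's pitch with a plane fit on its top and fixture surfaces.

Run:
```python
from bench import arm, viewer, status
from h import *
d=viewer.read_camera("wrist"); cv2.imwrite("pics/w13.png",d["frame"][:,:,::-1]);np.savez("pics/w13.npz",**d)
P=cloud(d)
def fit(m,nm):
    Q=P[m];c=np.median(Q,0)
    for _ in range(3):
        A=np.c_[(Q[:,:2]-c[:2])@RF,np.ones(len(Q))];s=np.linalg.lstsq(A,Q[:,2],rcond=None)[0];r=Q[:,2]-A@s;Q=Q[abs(r)<.002]
    print(nm,len(Q),"slope x,y",s[:2].round(4),"z",s[2].round(4),r.std().round(4))
v,u=np.mgrid[:384,:512]
X=(P[...,:2]-o)@RF
fit((u>206)&(u<304)&(v>232)&(v<355)&(P[...,2]>.06)&(P[...,2]<.1),"top")
fit((abs(X[...,0]+.03)<.03)&(abs(X[...,1])<.07)&(P[...,2]<.035)&(P[...,2]>.01),"bed")
# rear end face
m=(u>215)&(u<298)&(v>192)&(v<224);Q=P[m]
print("rear",np.percentile((Q[:,:2]-o)@RF[:,0],[10,50,90]),np.percentile(Q[:,2],[5,50,95]))
x=((Q[:,:2]-o)@RF[:,0]);A=np.c_[Q[:,2]-Q[:,2].mean(),np.ones(len(Q))];print(np.linalg.lstsq(A,x,rcond=None)[0])
print(status.current_wrist_torque(), status.current_gripper_width())
```

```text
top 5893 slope x,y [-0.0067  0.002 ] z 0.0812 0.0005
bed 32707 slope x,y [ 0.0012 -0.0002] z 0.0247 0.0006
rear [nan nan nan] [nan nan nan]
 ** On entry to DLASCL parameter number  4 had an illegal value
 ** On entry to DLASCL parameter number  4 had an illegal value
 ** On entry to DLASCL parameter number  4 had an illegal value
 ** On entry to DLASCL parameter number  4 had an illegal value
 ** On entry to DLASCL parameter number  5 had an illegal value
 ** On entry to DLASCL parameter number  4 had an illegal valueTraceback (most recent call last):
  File "<stdin>", line 17, in <module>
    x, resids, rank, s = _umath_linalg.lstsq(a, b, rcond,
                         ~~~~~~~~~~~~~~~~~~~^^^^^^^^^^^^^
                                             signature=signature)
                                             ^^^^^^^^^^^^^^^^^^^^
    raise LinAlgError("SVD did not converge in Linear Least Squares")
numpy.linalg.LinAlgError: SVD did not converge in Linear Least Squares
```

View pics/w13.png

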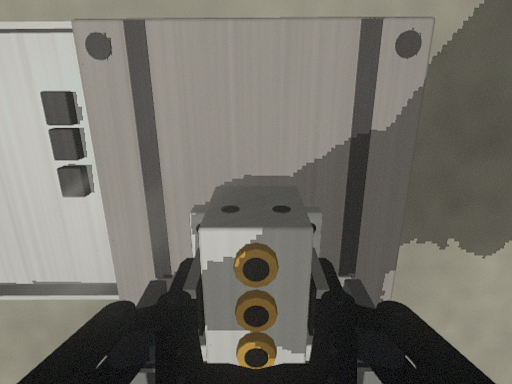

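The manifold's top slopes only -0.007 rad relative to the bed, and its underside is about 1.5 mm above the bed. Pushing on to about 12 mm, then lowering gently.

Run:
```python
from bench import arm, viewer, status
from h import *
def rep(t):
    f=force(status,arm,6);p=status.current_ee_pos();print(t,status.current_time_s(),(toF(p)*1000).round(2),p[2].round(4),f.round(2));return f
for x in (.0382,.0392):
    arm.move_linear(F(x,.001)+[.0462],velocity=.03);f=rep(x)
for z in (.0457,.0453,.0449):
    arm.move_linear(F(.0392,.001)+[z],velocity=.02);f=rep(z)
    if f[2]>8: break
```

```text
0.0382 31.6 [35.85  1.05] 0.0458 [-11.34  -0.07   2.45]
0.0392 32.05 [36.65  1.06] 0.0458 [-1.234e+01 -1.000e-02  2.760e+00]
0.0457 32.5 [36.62  1.06] 0.0453 [-12.    -0.04   2.65]
0.0453 32.95 [36.63  1.06] 0.0449 [-12.26  -0.07   2.47]
0.0449 33.4 [36.63  1.08] 0.0448 [-13.57   0.46   6.82]
```

It's on the bed now: the load steps up at the same height (z 0.0448) as at first touch. Final checks.

Run:
```python
from bench import arm, viewer, status
from h import *
arm.dwell(.6)
f=force(status,arm,10);p=status.current_ee_pos();print(status.current_time_s(),(toF(p)*1000).round(2),p[2].round(4),f.round(2),status.current_gripper_width(),status.current_orientation())
S=viewer.read_camera("side");T=viewer.read_camera("top");d=viewer.read_camera("wrist")
a=cv2.resize(S["frame"][150:350,200:320,::-1],None,fx=3,fy=3,interpolation=cv2.INTER_CUBIC)
b=cv2.resize(T["frame"][130:190,210:290,::-1],None,fx=5.2,fy=5.2,interpolation=cv2.INTER_CUBIC)
im=np.zeros((600,800,3),np.uint8);im[:a.shape[0],:a.shape[1]]=a;im[:b.shape[0],370:370+b.shape[1]]=b
cv2.imwrite("pics/f14.png",im)
P=cloud(d)
v,u=np.mgrid[:384,:512]
m=(u>206)&(u<304)&(v>232)&(v<355)&(P[...,2]>.06)&(P[...,2]<.1)
Q=P[m];c=np.median(Q,0)
for _ in range(3):
    A=np.c_[(Q[:,:2]-c[:2])@RF,np.ones(len(Q))];s=np.linalg.lstsq(A,Q[:,2],rcond=None)[0];r=Q[:,2]-A@s;Q=Q[abs(r)<.002]
print(s)
w=((P[...,2]>.070)&(P[...,2]<.092)&(u>190)&(u<320)&(v>200)).astype(np.uint8)
# left/right edges of top in fixture frame
for row in (240,280,320):
    e=np.nonzero((P[row,:,2]>.078)&(u[row]>190)&(u[row]<320))[0];print(row,(toF(onz(d,e[0],row,.079))*1000).round(1),(toF(onz(d,e[-1],row,.079))*1000).round(1))
row=np.nonzero((P[:,250,2]>.075)&(P[:,250,2]<.09))[0][0];print("rear edge",row,(toF(onz(d,255,row,.079))*1000).round(1))
```

```text
34.3333 [36.62  1.09] 0.0447 [-13.46  -0.02   6.72] 0.04311983237208285 [2.9428945  1.56613351 3.00285488]
[-0.00687797  0.00169085  0.08011188]
240 [  7.5 -20.6] [ 7.5 22.6]
280 [ 25.3 -24. ] [25.3 26.5]
320 [ 44.8 -26.2] [44.9 27.7]
rear edge 223 [0.4 0.8]
```

View pics/f14.png

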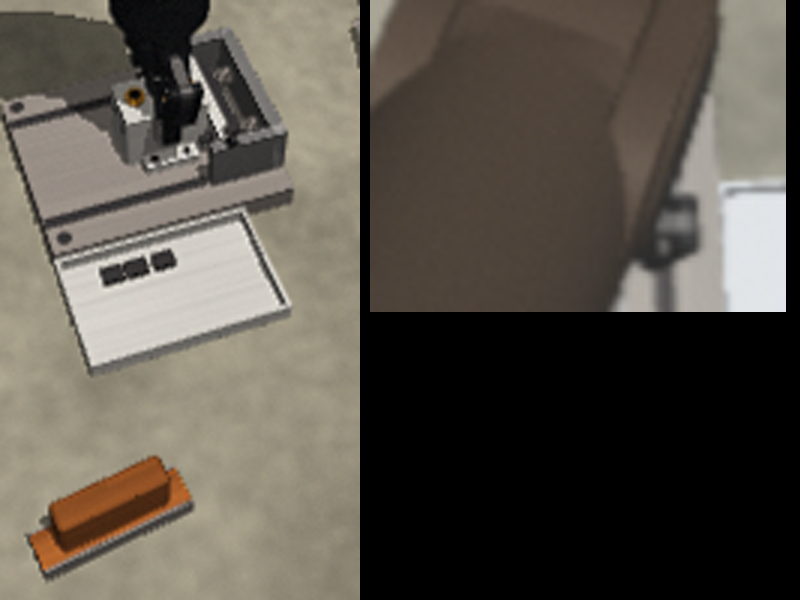

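The final views show the manifold on the stop, the three offcuts flat in the pan at (112,275), (136,267), (163,260), and the scraper standing alone at (110,510). All readings are inside their bands and steady, so I'm handing in.

Run:
```python
from bench import sign_off,status
print(sign_off(),status.current_time_s())
```

```text
the job is handed in; nothing more can be done
the job is handed in; nothing more can be done
```

I swept the three offcuts into the pan with the scraper, stood it on the bench right of the pan, and handed in at about 34 s with the manifold still gripped and pressed against the stop.

**Last checks**
- **Push:** steady, about 13.5 N on the wrist sensor. It read 12 N just before the block touched the bed, so some of that is probably bed friction.
- **Stop travel:** about 11.8 mm from how far the tool moved after contact. The block's rear edge in the wrist picture suggests about 10.4 mm. Both are inside 7 to 17 mm.
- **Manifold position:** about 1 mm off the middle, with its top sloping about 0.007 rad and the block down on the bed.
- **Pan and scraper:** all three offcuts lie flat in the pan, and the scraper stands on its own, clear of the fixture and pan.

**What went wrong or stayed unchecked**
- **Jam:** on the first slide the manifold jammed on the bed by friction, about 20 N back and 29 N up. I backed off, approached with about 1.5 mm of clearance, and lowered it once it was pressed.
- **Pointers:** I could not read the pointers against the black bands. The arm hid one and the other was too small in the picture, so stop travel rests on the force and position readings.
- **Bystanders:** I did not measure them at the end. The arm touched none of them that I noticed.

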